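# Get the pocket scale out of its foam box and set it up on the weighing stone

### The job

Lift the dust cover off the storage box by its knob and set it aside on the table, rim down, clear of the box. The pocket scale lies pan side down in the tight foam, one end held under a foam hood: raise its free end first and draw it out from under the hood without forcing it, turn it over, and lay it, pan up, flat in the middle of the weighing stone, lengthwise on it. Lay it down rather than dropping or toppling it, and leave the carton, the stamp and the tally counter where they are.

Things in the scene. Friction and masses are not known exactly. Their poses are not given: they have to be found in the camera images.
- case: Storage box, fixed: black plinth 168 (x) x 198 (y) x 6 mm carrying a grey foam insert 148 x 178 mm, foam top at z 46 mm. Origin: centre of the underside; z up, y along its length. A pocket in the foam holds the pocket scale pan side down, base level with the foam top, display end towards +y. The foam hardly gives.
- pocket (a point): Centre of the pocket's floor, at box y -3, z 24 mm. The pocket is 59 mm wide (x) and runs from y -64 to +58 mm, leaving the scale about 2 mm of play at each end and 1.5 mm at each side. Its +y end is closed by a foam wall (x -20 to 20, y 58 to 89, top z 46 mm).
- hood (a point): Middle of the lower edge of the foam hood at the pocket's -y end (box y -55, z 48 mm). The hood spans y -89 to -55 and x -46 to 46 mm, top at z 57 mm; it covers about 7 mm of the scale's pan end, 2 mm above it, so the scale cannot rise straight up. With the +y end raised 12 to 16 degrees the scale clears the end wall and can be drawn out along its own length.
- scoops (a point): Point on the pocket's middle line between the two finger scoops, at the foam top (box y 44, z 46 mm). The scoops are open from above, one on each side of the pocket, and bare the scale's sides near its display end: each spans box y 14 to 74 mm and 20 to 60 mm from the middle line (so 8 mm under the scale's edges), floor at z 8 mm.
- pocket_scale: Light grey slab 56 (own x) x 118 (own y) x 22 mm (own z), about 0.16 kg, balanced at its middle. Origin: centre of its base (face with four dark feet and a battery door, all flush). Own +z points from base to pan face (down at the start), own +y to the end with the square steel pan, own -y to the end with the window and three keys. Grip it across its 56 mm width. It can stand on an end.
- pan_end (a point): Centre of the pocket scale's end face at the pan end (own y +59 mm, z 11 mm).
- cover: Loose light grey dust cover over the storage box, 162 (x) x 192 (y) mm, 60 mm high, walls 3 mm, open below, about 0.3 kg. Origin: centre of the lower rim's plane, z up. It rests on the plinth (rim at z 6 mm) round the foam with 4 mm of play to it; the foam hood reaches 51 mm above the rim inside, so lift it 60 mm before moving it sideways.
- knob (a point): Middle of the round black knob in the centre of the cover's top, 81 mm above the rim: 28 mm in diameter from 72 to 90 mm, its top at 94 mm.
- stone: Weighing stone, fixed to the table: plain grey stone slab 150 (x) x 210 (y) mm, its top at z 30 mm. Origin: centre of the underside; z up, y along its length. Left of box and stone, round x 0.50, y 0.40 m, the table is clear.
- carton: Bystander: closed green and white folding carton, 83 x 122 x 39 mm, lying flat; origin at the centre of its underside. Leave it alone.
- date_stamp: Bystander: self-inking stamp with a red grip, 35 x 58 x 80 mm, standing; origin at the centre of its underside. Leave it alone.
- tally_counter: Bystander: round metal tally counter, 76 x 56 x 30 mm; origin at the centre of its underside. Leave it alone.

How it is judged:
By the outcome, as a careful person would: the job done as asked, in the order asked, and still so for the second after the job is handed in, with the robot touching nothing.
It also fails if it takes over 72 s, if anything falls off the work surface, if the arm or the gripper's body presses on something with over 40 N, if the wrist force passes 120 N, or if a joint passes its speed limit or range.

### The arm

A 7-joint arm with a two-finger parallel gripper is mounted at the origin on a cart in front of the work surface, level with it; the furniture and walls round the work are solid. World frame = base frame: x ahead of the robot, y to its left, z up, the work surface at z = 0. Lengths are in mm, angles in rad, forces in N, time in s.
With the tool pointing down it reaches from about 400 to 850 mm from the base axis. Payload 4.5 kg.
Tool frame: the origin (TCP) lies at the very end of the fingers, on their centre line; the grasp point (between the pads) lies 19 mm behind it; z points along the fingers, y is the line along which they close (so a half turn about z gives the same grasp; the last joint's range is limited). The gripper opens to 88 mm and grips with 3 to 60 N. Pads are 18 mm wide; open, the fingers measure 123 mm over their backs; the gripper's body (75 mm by 187 mm) begins 45 mm behind the grasp point.
Start: joints at [-1.102, 0.689, -0.195, 1.565, 0.157, 0.902, -0.215], TCP at [263.252, 566.879, 238.743] pointing down, gripper open.
Joint ranges: [-3.01, 3.01], [-0.46, 2.08], [-1.47, 1.51], [0.13, 2.56], [-1, 4.14], [0.04, 2.09], [-2.66, 2.66]. Speed limits (rad/s): [2.57, 2.57, 3.14, 3.14, 3.14, 3.14, 3.14].

### API

Orientations are given as a rotation vector (axis times angle).
In Python, from workcell import monitor, camera, get_calibration, workorder gives the robot as it stands.
- The arm moves only by the tool drive_tool, never from a script. Its argument "steps" is one flat list of numbers, 5 for each row, row after row: the shift along the tool's x, y, z in cm, then the turn about the tool's z in degrees, then the finger opening in cm, from 0 to 8.81. In form: [x, y, z, yaw, hand, x, y, z, yaw, hand, ...]. A call has exactly 5 rows; each row shifts and turns the commanded pose from where the row before left it, along the tool's axes as they then stand; what a row does not reach is not made up. A row lasts 1/12 s, in which the tool goes at most 41.7 mm and 7.16 degrees, less where a joint would pass 70% of its speed; a pose out of reach is approached as far as the arm can. A call is refused whole if a number of a shift passes 4.17 or a number of a turn 7.16, either way. A call with a gripper value outside its range is refused whole. The fingers move at their own pace and stop on an object; "force" is the grip in N (left out, the last holds). Time passes only in rows, so rows that do not move let the fingers close, or fill a call up. It gives the time, the measured TCP pose, the force and the opening at its end, in the units of the state.
- monitor.state(): the state, without advancing time (a new reading comes with each control period).
- camera(name): name is "side" or "top"; returns the picture (480x640x3 uint8, blue, green, red); there is no depth.
- get_calibration(name): a dict with "mtx" (3x3 intrinsics, pixels), "dist_coeffs" ([k1, k2, p1, p2, k3] as OpenCV has them; the pictures are not rectified), "pose" (4x4, takes a point from camera to world coordinates). Camera axes: x right, y up, looking along -z (the intrinsics and any distortion apply to the point x, -y, -z); pixel columns grow to the right and rows downward; lengths in mm; the calibration is good to about 2 mm. A picture is of the moment at which its call begins. get_calibration takes no time and is no camera call.
- workorder.job_done(): hands the job in, once; it reports no verdict.
The state is a dict: "t": time; "joints": joint angles; "joint_velocities": joint speeds; "joint_torque": joint torques, N m; "eef_pos": TCP position; "orientation": TCP orientation; "contact_force": force on the tool from outside, world axes, zero at the start; "moment": the same for the moment, N m; "opening": finger opening in mm.
Only numpy, scipy, OpenCV 4.12 (cv2) and the standard library are available. Lean on these libraries where they do the work, as an engineer would, in place of code of your own. Each camera call takes 0.05 s, during which the arm holds its last target. There are 200 camera calls.

## Working session

There is one attempt and no reset: what is moved stays moved. The work goes in short steps, Python scripts to look and compute and a tool call to move; the robot and the scene stay as the last step left them, time stands still between calls to the robot, and variables do not carry over. Pictures are saved under pics/ and viewed, on a budget of 10 in all, crops included, one or two more only if the job needs it, and the job is handed in when it is done.

Besides the shell and the picture viewer there is one more tool, called after "Emit:" as name(argument=value, ...) on one line, values as JSON. drive_tool: Moves the arm, as the interface text tells. Its arguments: {"type":"object","properties":{"steps":{"type":"array","items":{"type":"number"}},"force":{"type":"number"}},"required":["steps"]}

```bash
mkdir -p pics
cat > h.py <<'E'
import numpy as np, cv2
from scipy.spatial.transform import Rotation as R
from workcell import monitor, camera, get_calibration, workorder
def ray(name,uv):
    c=get_calibration(name);T=np.array(c["pose"],float)
    p=cv2.undistortPoints(np.array(uv,float).reshape(-1,1,2),np.array(c["mtx"],float),np.array(c["dist_coeffs"],float)).reshape(-1,2)
    d=np.c_[p[:,0],-p[:,1],-np.ones(len(p))]@T[:3,:3].T
    return T[:3,3],d
def onz(name,uv,z):
    o,d=ray(name,uv); return o+d*((z-o[2])/d[:,2])[:,None]
def proj(name,P):
    c=get_calibration(name);T=np.array(c["pose"],float)
    q=(np.array(P,float).reshape(-1,3)-T[:3,3])@T[:3,:3]
    return cv2.projectPoints(q*[1,-1,-1],np.zeros(3),np.zeros(3),np.array(c["mtx"],float),np.array(c["dist_coeffs"],float))[0].reshape(-1,2)
def snap(name,fn):
    im=camera(name); cv2.imwrite("pics/"+fn,im); return im
def st():
    s=monitor.state(); M=R.from_rotvec(s["orientation"]).as_matrix()
    print("t",round(s["t"],2),"tcp",np.round(s["eef_pos"],1),"x",np.round(M[:,0],3),"y",np.round(M[:,1],3),"z",np.round(M[:,2],3),"F",np.round(s["contact_force"],1),"op",round(s["opening"],1),"j",np.round(s["joints"],2))
    return s
E
python3 - <<'E'
from h import *
st();snap("top","t0.png");snap("side","s0.png")
for n in("top","side"):
    c=get_calibration(n);print(n,np.round(c["pose"],2).tolist(),np.round(c["mtx"],0).tolist())
E
```

```text
t 0.0 tcp [263.  566.2 237.9] x [-0.907  0.421 -0.   ] y [ 0.421  0.907 -0.002] z [-0.001 -0.002 -1.   ] F [ 0.8 -0.2 -0.1] op 88.4 j [-1.1   0.69 -0.19  1.57  0.16  0.9  -0.22]
top [[-0.0, 1.0, -0.05, 485.36], [-1.0, -0.0, 0.01, 39.77], [0.01, 0.05, 1.0, 1050.23], [0.0, 0.0, 0.0, 1.0]] [[439.0, 0.0, 323.0], [0.0, 439.0, 240.0], [0.0, 0.0, 1.0]]
side [[1.0, -0.03, 0.01, 527.44], [0.02, 0.39, -0.92, -850.46], [0.02, 0.92, 0.39, 466.28], [0.0, 0.0, 0.0, 1.0]] [[451.0, 0.0, 321.0], [0.0, 451.0, 244.0], [0.0, 0.0, 1.0]]
```

View pics/t0.png

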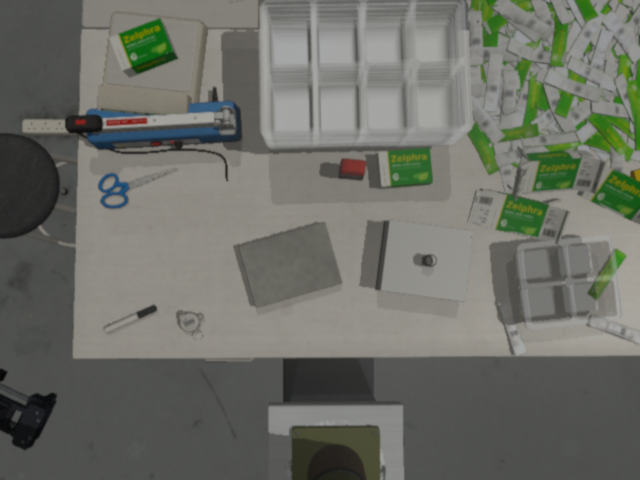

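View pics/s0.png

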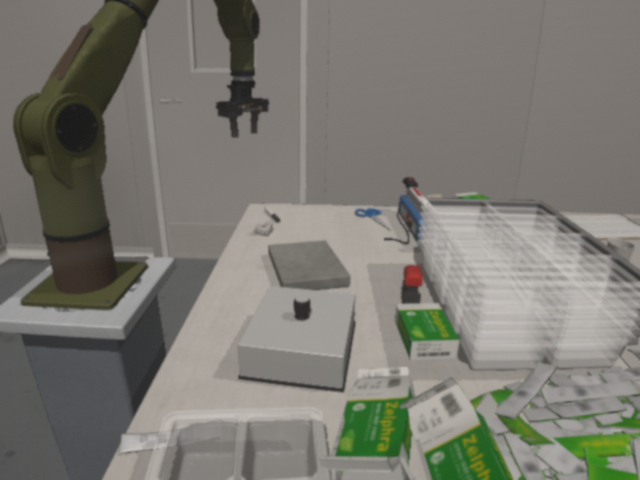

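The top view shows the cover with its knob at about (428,260), the stone around (289,264), the carton at (405,167), the stamp at (352,168) and the counter at (190,320). The left of the table, around (170,240), is clear. Next I measure the cover and the stone.

```bash
cat > m.py <<'E'
from h import *
def rect(im,name,seed,tol,z,lo,hi):
    # region grown from a seed colour, min-area rectangle on plane z
    b=cv2.medianBlur(im,5); c=b[seed[1],seed[0]].astype(int)
    m=(np.abs(b.astype(int)-c).max(2)<tol).astype(np.uint8)
    m=cv2.morphologyEx(m,cv2.MORPH_OPEN,np.ones((3,3)))
    n,l,s,_=cv2.connectedComponentsWithStats(m); k=l[seed[1],seed[0]]
    pts=cv2.findContours((l==k).astype(np.uint8),0,1)[0][0].reshape(-1,2)
    P=onz(name,pts,z)[:,:2].astype(np.float32)
    r=cv2.minAreaRect(P); box=cv2.boxPoints(r); e=box[1]-box[0],box[2]-box[1]
    L=max(e,key=np.linalg.norm); a=np.degrees(np.arctan2(L[1],L[0]))%180
    print(seed,c,"area",s[k,4],"centre",np.round(r[0],1),"size",np.round(r[1],1),"long axis deg",round(float(a),1)); return r
E
python3 - <<'E'
from m import *
im=cv2.imread("pics/t0.png")
for t in(12,20,28): rect(im,"top",(450,240),t,66,0,0); rect(im,"top",(288,264),t,30,0,0)
g=im.max(2); sub=g[240:280,405:450]; ys,xs=np.where(sub<90); print("knob px",xs.mean()+405,ys.mean()+240,len(xs), onz("top",[(xs.mean()+405,ys.mean()+240)],95))
ims=cv2.imread("pics/s0.png"); sub=ims.max(2)[285:330,280:325]; ys,xs=np.where(sub<60);u=[(xs.mean()+280,ys.mean()+285)]
print(u,len(xs),onz("side",u,87))
E
```

```text
(450, 240) [139 145 146] area 60049 centre [528.9  81.9] size [995.2 501.4] long axis deg 90.0
(288, 264) [ 94 101 102] area 6151 centre [481.7 112.7] size [153.8 220. ] long axis deg 105.8
(450, 240) [139 145 146] area 86873 centre [684.3  52.7] size [1057.   815.3] long axis deg 90.0
(288, 264) [ 94 101 102] area 6370 centre [481.4 111.9] size [156.8 221.2] long axis deg 105.9
(450, 240) [139 145 146] area 130905 centre [684.8 -52.4] size [1270.6  816.4] long axis deg 90.0
(288, 264) [ 94 101 102] area 6657 centre [475.1 109.8] size [171.5 222.5] long axis deg 106.1
knob px 426.22222222222223 260.2735042735043 117 [[ 489.19372577 -195.2780177    95.        ]]
[(np.float64(301.525), np.float64(310.095))] 200 [[ 490.27013364 -225.79216748   87.        ]]
```

Run:
```python
from h import *
im=cv2.imread("pics/t0.png")[210:320,225:485]
cv2.imwrite("pics/z0.png",cv2.resize(im,None,fx=3,fy=3,interpolation=cv2.INTER_CUBIC))
```

```text
(no output)
```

View pics/z0.png

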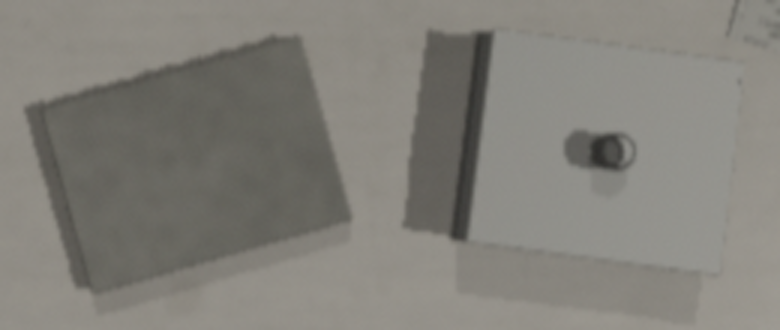

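The crop shows the stone's top corners at (42,103), (300,38), (350,220) and (92,288). The cover's top corners are at (493,32), (742,62), (720,272) and (468,240), and the knob's top ring is at (620,152).

Run:
```python
from h import *
f=lambda L:np.array(L,float)/3+[225-.33,210-.33]
def q(L,z,n):
    P=onz("top",f(L),z)[:,:2]; r=cv2.minAreaRect(P.astype(np.float32))
    d=(P[0]+P[3]-P[1]-P[2]); print(n,"c",P.mean(0).round(1),"long",np.degrees(np.arctan2(d[1],d[0])).round(1),np.linalg.norm(np.roll(P,-1,0)-P,axis=1).round(1))
q([(42,103),(300,38),(350,220),(92,288)],30,"stone")
q([(493,32),(742,62),(720,272),(468,240)],66,"cover")
print("knob",onz("top",f([(620,152)]),100))
for y in(-226,-215,-205):print(proj("side",[[488,y,87]]))
st()
```

```text
stone c [482.7 105.7] long 104.3 [206.2 146.3 205.4 147.9]
cover c [ 489.9 -203.3] long 82.8 [188.9 158.3 189.7 157. ]
knob [[ 489.00174917 -205.17554532  100.        ]]
[[300.10749096 310.12155628]]
[[300.53252803 306.60854008]]
[[300.90927826 303.49590814]]
t 0.1 tcp [263.1 566.3 238. ] x [-0.907  0.421 -0.   ] y [ 0.421  0.907 -0.002] z [-0.001 -0.001 -1.   ] F [ 0.1 -0.1 -0.6] op 87.9 j [-1.1   0.69 -0.19  1.57  0.16  0.9  -0.22]
```

Emit:
drive_tool(steps=[0, 0, 0, 7, 6, 0, 0, 0, 7, 6, 0, 0, 0, 7, 6, 0, 0, 0, 7, 6, 0, 0, 0, 7, 6], force=20)

```text
t: 0.52
eef_pos: [263.1, 566.5, 238.3]
orientation: [1.577, 2.717, -0.002]
contact_force: [-0.3, -0.3, -0.7]
opening: 60.0
```

Emit:
drive_tool(steps=[0, 0, 0, 7, 6, 0, 0, 0, 7, 6, 0, 0, 0, 7, 6, 0, 0, 0, 7, 6, 0, 0, 0, 7, 6])

```text
t: 0.93
eef_pos: [263.0, 566.5, 238.3]
orientation: [2.321, 2.117, -0.002]
contact_force: [0.4, -1.3, -0.3]
opening: 59.9
```

Emit:
drive_tool(steps=[0, 0, 0, 2.3, 6, 0, 0, 0, 0, 6, 0, 0, 0, 0, 6, 0, 0, 0, 0, 6, 0, 0, 0, 0, 6])

```text
t: 1.35
eef_pos: [263.2, 566.8, 238.6]
orientation: [-2.356, -2.078, 0.001]
contact_force: [-0.5, 0.7, 0.5]
opening: 59.9
```

```bash
cat >> h.py <<'E'
def to(target,z=None):
    s=st(); M=R.from_rotvec(s["orientation"]).as_matrix(); p=np.array(s["eef_pos"])
    for t in np.atleast_2d(target): print("to",t,"tool cm",np.round(M.T@(t-p)/10,2)); p=np.array(t,float)
    print("yaw of tool x (world deg)",np.degrees(np.arctan2(M[1,0],M[0,0])).round(2))
E
python3 -c "
from h import *
to([[489.5,-204,180],[489.5,-204,72],[489.5,-204,152],[525,390,152],[525,390,66]])"
```

```text
t 1.35 tcp [263.2 566.8 238.6] x [ 0.125  0.992 -0.   ] y [ 0.992 -0.125 -0.   ] z [-0. -0. -1.] F [-0.5  0.7  0.5] op 59.9 j [-1.3   0.69  0.17  1.58 -0.14  0.88 -1.21]
to [ 489.5 -204.   180. ] tool cm [-73.65  32.06   5.87]
to [ 489.5 -204.    72. ] tool cm [ 0.   0.  10.8]
to [ 489.5 -204.   152. ] tool cm [-0. -0. -8.]
to [525. 390. 152.] tool cm [ 5.938e+01 -3.880e+00 -1.000e-02]
to [525. 390.  66.] tool cm [0.  0.  8.6]
yaw of tool x (world deg) 82.84
```

Emit:
drive_tool(steps=[-1.5, 0.64, 0.1, 0, 6, -2.9, 1.26, 0.2, 0, 6, -3.1, 1.35, 0.2, 0, 6, -3.1, 1.35, 0.2, 0, 6, -3.1, 1.35, 0.2, 0, 6])

```text
t: 1.77
eef_pos: [305.4, 422.0, 229.8]
orientation: [-2.356, -2.079, -0.001]
contact_force: [0.1, 0.2, 0.4]
opening: 59.6
```

Emit:
drive_tool(steps=[-3.1, 1.35, 0.2, 0, 6, -3.1, 1.35, 0.2, 0, 6, -3.1, 1.35, 0.2, 0, 6, -3.1, 1.35, 0.2, 0, 6, -3.1, 1.35, 0.2, 0, 6])

```text
t: 2.18
eef_pos: [353.0, 259.9, 219.9]
orientation: [-2.356, -2.078, -0.001]
contact_force: [0.5, 0.5, 0.1]
opening: 60.0
```

Emit:
drive_tool(steps=[-3.1, 1.35, 0.2, 0, 6, -3.1, 1.35, 0.2, 0, 6, -3.1, 1.35, 0.2, 0, 6, -3.1, 1.35, 0.2, 0, 6, -3.1, 1.35, 0.2, 0, 6])

```text
t: 2.6
eef_pos: [400.6, 97.5, 209.9]
orientation: [2.356, 2.078, 0.001]
contact_force: [1.1, -0.1, 0.4]
opening: 59.9
```

Emit:
drive_tool(steps=[-3.1, 1.35, 0.2, 0, 6, -3.1, 1.35, 0.2, 0, 6, -3.1, 1.35, 0.2, 0, 6, -3.1, 1.35, 0.2, 0, 6, -3.1, 1.35, 0.2, 0, 6])

```text
t: 3.02
eef_pos: [448.1, -65.1, 199.8]
orientation: [2.356, 2.078, 0.001]
contact_force: [0.1, 0.1, 0.0]
opening: 60.3
```

Emit:
drive_tool(steps=[-3.1, 1.35, 0.2, 0, 6, -3.1, 1.35, 0.2, 0, 6, -3.1, 1.35, 0.2, 0, 6, -3.1, 1.35, 0.2, 0, 6, -2, 0.8, 0.2, 0, 6])

```text
t: 3.43
eef_pos: [491.8, -218.3, 189.9]
orientation: [2.358, 2.072, 0.0]
contact_force: [0.5, -0.2, 0.1]
opening: 59.9
```

```bash
python3 -c "
from h import *
to([[489.5,-204,180]])"
```

```text
t 3.43 tcp [ 491.8 -218.3  189.9] x [ 0.129  0.992 -0.002] y [ 0.992 -0.129  0.002] z [ 0.002 -0.002 -1.   ] F [ 0.5 -0.2  0.1] op 59.9 j [ 0.35  0.64 -0.03  1.89  0.03  0.61  0.17]
to [ 489.5 -204.   180. ] tool cm [ 1.4  -0.41  0.98]
yaw of tool x (world deg) 82.61
```

Emit:
drive_tool(steps=[1.35, -0.4, 1, 0, 6, 0, 0, 2.5, 0, 6, 0, 0, 3, 0, 6, 0, 0, 3, 0, 6, 0, 0, 1.5, 0, 6])

```text
t: 3.85
eef_pos: [487.7, -199.6, 77.1]
orientation: [-2.354, -2.076, 0.002]
contact_force: [-1.0, 0.7, -0.3]
opening: 59.8
```

Emit:
drive_tool(steps=[0, 0, 0.7, 0, 6, 0, 0, 0, 0, 6, 0, 0, 0, 0, 2, 0, 0, 0, 0, 2, 0, 0, 0, 0, 2])

```text
t: 4.27
eef_pos: [489.7, -200.4, 74.0]
orientation: [2.355, 2.076, 0.002]
contact_force: [-0.4, 0.2, 0.1]
opening: 41.8
```

Emit:
drive_tool(steps=[0, 0, 0, 0, 2, 0, 0, 0, 0, 2, 0, 0, 0, 0, 2, 0, 0, 0, 0, 2, 0, 0, 0, 0, 2])

```text
t: 4.68
eef_pos: [489.6, -200.2, 73.5]
orientation: [2.355, 2.076, 0.002]
contact_force: [0.5, -0.2, 6.8]
opening: 26.9
```

Emit:
drive_tool(steps=[0, 0, -0.3, 0, 2, 0, 0, -0.5, 0, 2, 0, 0, -1, 0, 2, 0, 0, -1.2, 0, 2, 0, 0, -1.2, 0, 2], force=30)

```text
t: 5.1
eef_pos: [488.2, -199.8, 115.4]
orientation: [-2.356, -2.077, 0.001]
contact_force: [0.0, -0.3, -3.5]
opening: 26.9
```

Emit:
drive_tool(steps=[0, 0, -1.2, 0, 2, 0, 0, -1.2, 0, 2, 0, 0, -0.8, 0, 2, 0, 0, -0.4, 0, 2, 0, 0, 0, 0, 2])

```text
t: 5.52
eef_pos: [489.1, -200.1, 151.6]
orientation: [2.356, 2.076, 0.001]
contact_force: [0.5, -0.3, -3.9]
opening: 26.7
```

```bash
python3 -c "
from h import *
snap('side','s1.png');to([[525,390,160]])"
```

```text
t 5.57 tcp [ 488.7 -200.   151. ] x [ 0.126  0.992 -0.   ] y [ 0.992 -0.126  0.   ] z [ 0. -0. -1.] F [-0.3 -0.3 -3.1] op 26.9 j [ 0.32  0.69 -0.03  1.95  0.03  0.5   0.14]
to [525 390 160] tool cm [58.99 -3.81 -0.91]
yaw of tool x (world deg) 82.79
```

View pics/s1.png

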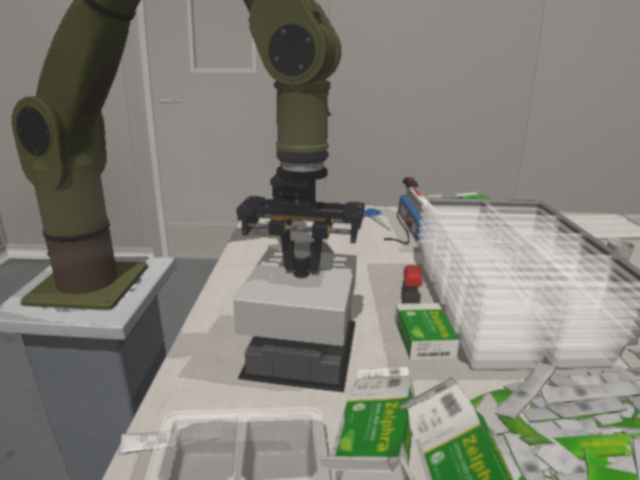

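The cover hangs level from the gripper, clear above the grey foam block around (300,350). I carry it left and lower it.

Emit:
drive_tool(steps=[0.8, 0, -0.5, 0, 2, 1.8, 0, -0.5, 0, 2, 2.6, -0.2, 0, 0, 2, 3, -0.2, 0, 0, 2, 3, -0.2, 0, 0, 2])

```text
t: 5.98
eef_pos: [496.5, -86.6, 160.4]
orientation: [-2.357, -2.076, 0.001]
contact_force: [0.3, 0.2, -3.0]
opening: 27.0
```

Emit:
drive_tool(steps=[3, -0.2, 0, 0, 2, 3, -0.2, 0, 0, 2, 3, -0.2, 0, 0, 2, 3, -0.2, 0, 0, 2, 3, -0.2, 0, 0, 2])

```text
t: 6.4
eef_pos: [505.0, 64.2, 160.3]
orientation: [-2.355, -2.077, 0.001]
contact_force: [-0.2, -0.2, -2.4]
opening: 27.0
```

Emit:
drive_tool(steps=[3, -0.2, 0, 0, 2, 3, -0.2, 0, 0, 2, 3, -0.2, 0, 0, 2, 3, -0.2, 0, 0, 2, 3, -0.2, 0, 0, 2])

```text
t: 6.82
eef_pos: [513.6, 214.2, 160.2]
orientation: [-2.355, -2.078, 0.002]
contact_force: [1.3, -0.1, -3.3]
opening: 26.9
```

Emit:
drive_tool(steps=[3, -0.2, 0, 0, 2, 3, -0.2, 0, 0, 2, 3, -0.2, 0, 0, 2, 2.5, -0.2, 0, 0, 2, 1.2, -0.2, 0, 0, 2])

```text
t: 7.23
eef_pos: [518.8, 344.9, 160.0]
orientation: [-2.349, -2.082, -0.002]
contact_force: [0.2, 1.7, -3.1]
opening: 27.0
```

Emit:
drive_tool(steps=[0.5, 0, 0.5, 0, 2, 0, 0, 1.2, 0, 2, 0, 0, 1.5, 0, 2, 0, 0, 1.5, 0, 2, 0, 0, 1.5, 0, 2])

```text
t: 7.65
eef_pos: [521.3, 340.5, 97.0]
orientation: [2.359, 2.072, -0.005]
contact_force: [-0.7, 0.5, -4.6]
opening: 26.8
```

```bash
python3 -c "
from h import *
to([[525,390,68]])"
```

```text
t 7.65 tcp [521.3 340.5  97. ] x [ 0.129  0.992 -0.004] y [ 0.992 -0.129 -0.001] z [-0.001 -0.003 -1.   ] F [-0.7  0.5 -4.6] op 26.8 j [-0.71  0.88  0.11  1.69 -0.15  0.59 -0.65]
to [525 390  68] tool cm [ 4.97 -0.27  2.88]
yaw of tool x (world deg) 82.6
```

Emit:
drive_tool(steps=[1, 0, 0, 0, 2, 2, -0.1, 0, 0, 2, 1.5, -0.1, 0.2, 0, 2, 0.5, 0, 0.7, 0, 2, 0, 0, 0.8, 0, 2])

```text
t: 8.07
eef_pos: [525.8, 395.5, 81.6]
orientation: [-2.355, -2.079, -0.003]
contact_force: [0.2, 0.2, -2.7]
opening: 26.9
```

Emit:
drive_tool(steps=[0, 0, 0.6, 0, 2, 0, 0, 0.3, 0, 2, 0, 0, 0.2, 0, 2, 0, 0, 0.1, 0, 2, 0, 0, 0, 0, 2])

```text
t: 8.48
eef_pos: [525.8, 393.3, 69.6]
orientation: [2.357, 2.076, -0.001]
contact_force: [-0.9, -0.9, -3.0]
opening: 26.8
```

Emit:
drive_tool(steps=[0, 0, 0.1, 0, 2, 0, 0, 0.1, 0, 2, 0, 0, 0.05, 0, 2, 0, 0, 0.05, 0, 2, 0, 0, 0, 0, 2])

```text
t: 8.9
eef_pos: [525.7, 394.2, 67.6]
orientation: [-2.357, -2.077, -0.001]
contact_force: [-2.4, -1.5, 3.7]
opening: 26.4
```

Contact made. I release, rise, and check.

Emit:
drive_tool(steps=[0, 0, 0, 0, 5, 0, 0, 0, 0, 5, 0, 0, 0, 0, 5, 0, 0, 0, 0, 5, 0, 0, -0.5, 0, 5])

```text
t: 9.32
eef_pos: [525.2, 393.7, 70.9]
orientation: [-2.357, -2.077, 0.002]
contact_force: [-0.4, 0.1, -0.0]
opening: 49.5
```

Emit:
drive_tool(steps=[0, 0, -2, 0, 6, 0, 0, -3, 0, 7.5, 0, 0, -3, 0, 7.5, 0, 0, -3, 0, 7.5, 0, 0, -1, 0, 7.5])

```text
t: 9.73
eef_pos: [528.0, 395.4, 196.8]
orientation: [2.357, 2.077, 0.013]
contact_force: [0.8, 1.0, 0.5]
opening: 74.8
```

Run:
```python
from h import *
im=snap("top","t2.png"); a=cv2.resize(im[205:315,370:485],None,fx=5,fy=5,interpolation=cv2.INTER_CUBIC); cv2.imwrite("pics/z2.png",a); to([[489,-204,180]])
```

```text
t 9.78 tcp [528.1 395.6 196.9] x [0.126 0.992 0.006] y [ 0.992 -0.126  0.006] z [ 0.007  0.005 -1.   ] F [0.2 0.5 0.8] op 74.8 j [-0.79  0.78  0.15  1.51 -0.14  0.85 -0.71]
to [ 489 -204  180] tool cm [-59.98   3.65   1.34]
yaw of tool x (world deg) 82.78
```

View pics/z2.png

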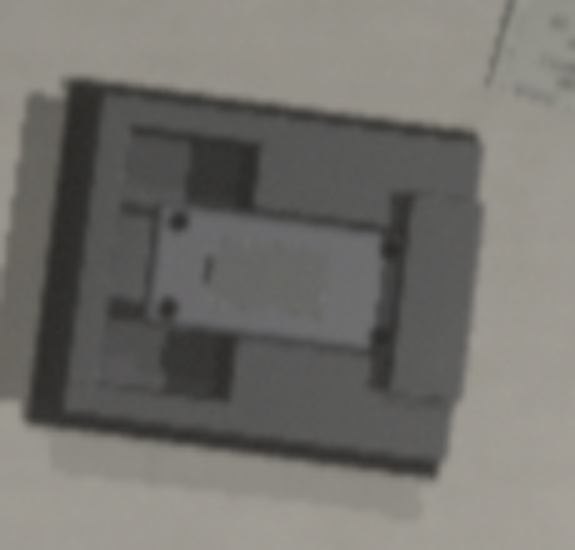

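The scoops and the scale's display end are on the left (+y world), at crop x of about 155. The hood is on the right at crop x of about 430. The scale's corners are at (158,207), (150,322), (385,231) and (373,350).

Run:
```python
from h import *
f=lambda L:np.array(L,float)/5+[370-.4,205-.4]
P=onz("top",f([(158,207),(150,322),(373,350),(385,231)]),46)[:,:2]; print(P.round(1))
d=(P[0]+P[1]-P[2]-P[3]);print("axis",np.degrees(np.arctan2(d[1],d[0])),"end mid",(P[0]+P[1])/2, np.linalg.norm(P[0]-P[1]))
F=onz("top",f([(178,220),(168,308),(380,337),(390,247)]),46)[:,:2]; print("feet c",F.mean(0)); d=(F[0]+F[1]-F[2]-F[3]);print(np.degrees(np.arctan2(d[1],d[0])))
# scoop corners outer: foam top z46
S=onz("top",f([(258,147),(232,398)]),46)[:,:2];print("scoop inner-end outer corners",S.round(1),S.mean(0))
B=onz("top",f([(103,90),(480,135),(62,412),(440,460)]),46)[:,:2];print("foam",B.round(1))
```

```text
[[ 522.3 -150.2]
 [ 469.6 -145.9]
 [ 456.5 -248.1]
 [ 511.  -254.6]]
axis 83.24478370525111 end mid [ 495.96531642 -148.07318657] 52.85987401617117
feet c [ 489.58533505 -205.4588713 ]
82.31220970356505
scoop inner-end outer corners [[ 549.8 -196.7]
 [ 434.8 -183.1]] [ 492.30728729 -189.86912898]
foam [[ 576.3 -125.5]
 [ 555.1 -299.3]
 [ 428.7 -105.1]
 [ 406.2 -278. ]]
```

Emit:
drive_tool(steps=[-1.5, 0.2, 0, 0, 7.5, -2.7, 0.2, 0, 0, 7.5, -3, 0.2, 0, 0, 7.5, -3, 0.2, 0.2, 0, 7.5, -3, 0.2, 0.2, 0, 7.5])

```text
t: 10.2
eef_pos: [518.0, 260.4, 186.5]
orientation: [-2.356, -2.078, 0.003]
contact_force: [1.1, -0.6, 0.1]
opening: 75.2
```

Emit:
drive_tool(steps=[-3, 0.2, 0.2, 0, 7.5, -3, 0.2, 0.2, 0, 7.5, -3, 0.2, 0.2, 0, 7.5, -3, 0.2, 0.2, 0, 7.5, -3, 0.2, 0.2, 0, 7.5])

```text
t: 10.62
eef_pos: [509.0, 110.3, 176.6]
orientation: [-2.356, -2.077, 0.003]
contact_force: [0.1, -1.1, 0.1]
opening: 74.7
```

Emit:
drive_tool(steps=[-3, 0.2, 0.3, 0, 7.5, -3, 0.2, 0.5, 0, 7.5, -3, 0.2, 0.5, 0, 7.5, -3, 0.2, 0.5, 0, 7.5, -3, 0.2, 0.5, 0, 7.5])

```text
t: 11.03
eef_pos: [500.2, -39.6, 153.5]
orientation: [-2.355, -2.077, 0.002]
contact_force: [0.8, -0.9, 0.7]
opening: 75.3
```

Emit:
drive_tool(steps=[-3, 0.2, 0.5, 0, 7.5, -3, 0.2, 0.5, 0, 7.5, -2.4, 0.2, 0.5, 0, 7.5, -1.5, 0, 0.5, 0, 7.5, 0, 0, 0, 0, 7.5])

```text
t: 11.45
eef_pos: [492.6, -141.5, 133.1]
orientation: [-2.363, -2.069, 0.006]
contact_force: [-0.4, -0.5, -0.6]
opening: 75.0
```

Emit:
drive_tool(steps=[0, 0, 0, 0, 7.5, 0, 0, 0, 0, 7.5, 0, 0, 0, 0, 7.5, 0, 0, 0, 0, 7.5, 0, 0, 0, 0, 7.5], force=10)

```text
t: 11.87
eef_pos: [495.0, -136.0, 134.9]
orientation: [-2.355, -2.08, -0.001]
contact_force: [-0.5, 0.6, 0.5]
opening: 74.8
```

```bash
python3 -c "
from h import *
to([[494.9,-161.4,60],[494.9,-161.4,26]])"
```

```text
t 11.87 tcp [ 495.  -136.   134.9] x [0.123 0.992 0.001] y [ 0.992 -0.123  0.   ] z [ 0.  0. -1.] F [-0.5  0.6  0.5] op 74.8 j [ 0.18  0.71  0.    2.   -0.    0.43  0.06]
to [ 494.9 -161.4   60. ] tool cm [-2.52  0.3   7.49]
to [ 494.9 -161.4   26. ] tool cm [-0.  -0.   3.4]
yaw of tool x (world deg) 82.91
```

Emit:
drive_tool(steps=[-1, 0.1, 1.5, 0, 7.5, -1.5, 0.2, 2.5, 0, 7.5, 0, 0, 2.5, 0, 7.5, 0, 0, 1, 0, 7.5, 0, 0, 0.5, 0, 7.5])

```text
t: 12.28
eef_pos: [493.8, -161.4, 53.3]
orientation: [-2.354, -2.077, 0.002]
contact_force: [-0.0, 0.1, 0.3]
opening: 75.2
```

Emit:
drive_tool(steps=[0, 0, 0.8, 0, 7.5, 0, 0, 0.8, 0, 7.5, 0, 0, 0.7, 0, 7.5, 0, 0, 0.5, 0, 7.5, 0, 0, 0, 0, 7.5])

```text
t: 12.7
eef_pos: [494.3, -162.1, 26.1]
orientation: [-2.356, -2.077, 0.001]
contact_force: [0.0, 0.7, 0.3]
opening: 75.1
```

```bash
python3 -c "
from h import *
to([[494.9,-161.4,26]])"
```

```text
t 12.7 tcp [ 494.3 -162.1   26.1] x [0.125 0.992 0.   ] y [ 0.992 -0.125 -0.001] z [-0.001  0.    -1.   ] F [0.  0.7 0.3] op 75.1 j [ 0.23  0.92 -0.    2.02  0.01  0.21  0.09]
to [ 494.9 -161.4   26. ] tool cm [0.08 0.05 0.01]
yaw of tool x (world deg) 82.81
```

No contact, and the pose is right. I close gently.

Emit:
drive_tool(steps=[0, 0, 0, 0, 6.2, 0, 0, 0, 0, 6.0, 0, 0, 0, 0, 5.8, 0, 0, 0, 0, 5.6, 0, 0, 0, 0, 5.2], force=8)

```text
t: 13.12
eef_pos: [495.0, -162.5, 27.1]
orientation: [2.356, 2.077, 0.001]
contact_force: [0.7, 0.3, 1.2]
opening: 55.7
```

Emit:
drive_tool(steps=[0, 0, 0, 0, 5, 0, 0, 0, 0, 5, 0, 0, 0, 0, 5, 0, 0, 0, 0, 5, 0, 0, 0, 0, 5])

```text
t: 13.53
eef_pos: [494.9, -162.5, 27.0]
orientation: [2.356, 2.077, 0.001]
contact_force: [0.4, -0.0, 6.5]
opening: 56.0
```

Emit:
drive_tool(steps=[0, 0, -0.2, 0, 5, 0, 0, -0.2, 0, 5, 0, 0, -0.2, 0, 5, 0, 0, -0.2, 0, 5, 0, 0, -0.2, 0, 5])

```text
t: 13.95
eef_pos: [494.3, -162.3, 36.7]
orientation: [-2.356, -2.077, 0.0]
contact_force: [-0.0, -0.3, -1.2]
opening: 55.9
```

```bash
python3 -c "
from h import *
st()"
```

```text
t 13.95 tcp [ 494.3 -162.3   36.7] x [0.125 0.992 0.   ] y [ 0.992 -0.125 -0.001] z [-0.001  0.    -1.   ] F [-0.  -0.3 -1.2] op 55.9 j [ 0.23  0.9  -0.    2.02  0.01  0.23  0.09]
```

Emit:
drive_tool(steps=[-0.05, 0, -0.25, 0, 5, -0.05, 0, -0.3, 0, 5, -0.05, 0, -0.3, 0, 5, -0.05, 0, -0.3, 0, 5, 0, 0, -0.35, 0, 5])

```text
t: 14.37
eef_pos: [494.1, -164.6, 52.0]
orientation: [-2.357, -2.077, 0.0]
contact_force: [0.1, 0.6, -2.0]
opening: 56.0
```

Run:
```python
from h import *
st(); im=snap("side","s3.png"); cv2.imwrite("pics/z3.png",cv2.resize(im[250:400,220:380],None,fx=5,fy=4,interpolation=cv2.INTER_CUBIC))
```

```text
t 14.37 tcp [ 494.1 -164.6   52. ] x [ 0.126  0.992 -0.   ] y [ 0.992 -0.126 -0.   ] z [-0. -0. -1.] F [ 0.1  0.6 -2. ] op 56.0 j [ 0.24  0.87 -0.    2.01  0.01  0.26  0.09]
```

View pics/z3.png

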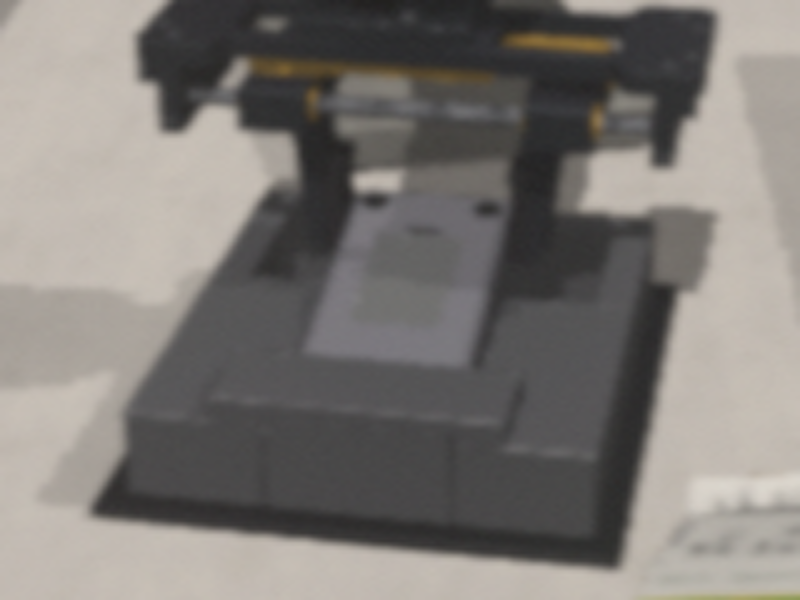

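The display end is raised about 14° and the pan end sits under the hood, as intended. I draw it along its length.

Emit:
drive_tool(steps=[0.2, 0, -0.05, 0, 5, 0.3, 0, -0.08, 0, 5, 0.35, 0, -0.1, 0, 5, 0.35, 0, -0.1, 0, 5, 0.35, 0, -0.1, 0, 5])

```text
t: 14.83
eef_pos: [496.3, -148.4, 56.0]
orientation: [-2.356, -2.078, -0.0]
contact_force: [-0.6, 0.7, -1.3]
opening: 55.9
```

Emit:
drive_tool(steps=[0.4, 0, -0.12, 0, 5, 0.4, 0, -0.12, 0, 5, 0.4, 0, -0.12, 0, 5, 0.4, 0, -0.12, 0, 5, 0.4, 0, -0.12, 0, 5])

```text
t: 15.25
eef_pos: [498.8, -128.7, 62.1]
orientation: [-2.357, -2.077, -0.0]
contact_force: [-0.1, -0.6, -1.3]
opening: 55.9
```

Run:
```python
from h import *
st(); im=snap("side","s4.png"); cv2.imwrite("pics/z4.png",cv2.resize(im[220:390,220:380],None,fx=4,fy=3.5,interpolation=cv2.INTER_CUBIC))
```

```text
t 15.25 tcp [ 498.8 -128.7   62.1] x [0.125 0.992 0.   ] y [ 0.992 -0.125  0.   ] z [ 0.  0. -1.] F [-0.1 -0.6 -1.3] op 55.9 j [ 0.16  0.85  0.    2.03 -0.01  0.27  0.05]
```

View pics/z4.png

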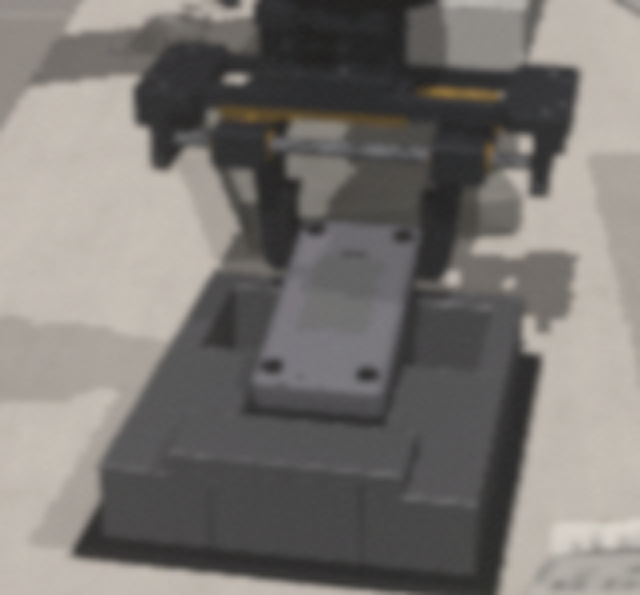

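The whole scale is now visible, and its pan end is clear of the hood at about (315,400). I lift it and carry it towards the stone.

Emit:
drive_tool(steps=[0.3, 0, -0.4, 0, 5, 0.3, 0, -0.7, 0, 5, 0.3, 0, -1, 0, 5, 0.3, 0, -1.2, 0, 5, 0.3, 0, -1.5, 0, 5])

```text
t: 15.72
eef_pos: [500.3, -114.0, 110.9]
orientation: [-2.356, -2.077, 0.001]
contact_force: [0.1, 0.1, -0.9]
opening: 55.9
```

Emit:
drive_tool(steps=[0.5, 0, -1.5, 0, 5, 0.5, 0, -1.5, 0, 5, 0.5, 0, -1.5, 0, 5, 0.5, 0, -1.5, 0, 5, 0.8, -0.2, -1, 0, 5])

```text
t: 16.13
eef_pos: [502.8, -86.6, 182.2]
orientation: [2.356, 2.074, 0.003]
contact_force: [0.9, 0.2, -0.7]
opening: 56.1
```

Emit:
drive_tool(steps=[1.2, -0.3, -0.5, 0, 5, 1.6, -0.4, 0, 0, 5, 2, -0.5, 0, 0, 5, 2, -0.5, 0, 0, 5, 2, -0.5, 0, 0, 5])

```text
t: 16.55
eef_pos: [490.9, 5.0, 185.6]
orientation: [-2.357, -2.077, -0.001]
contact_force: [0.6, 0.3, -1.8]
opening: 55.5
```

Emit:
drive_tool(steps=[2, -0.5, 0, 0, 5, 2, -0.5, 0, 0, 5, 2, -0.5, 0, 0, 5, 2, -0.5, 0, 0, 5, 2, -0.5, 0, 0, 5])

```text
t: 16.97
eef_pos: [478.4, 107.5, 185.5]
orientation: [-2.356, -2.077, -0.0]
contact_force: [0.4, 0.7, -1.1]
opening: 55.5
```

Emit:
drive_tool(steps=[1.5, -0.5, 0, 0, 5, 1, -0.4, 0, -5, 5, 0.5, 0, 0, -5, 5, 0, 0, 0, -5, 5, 0, 0, 0, -5, 5])

```text
t: 17.38
eef_pos: [472.9, 138.1, 185.5]
orientation: [-1.953, -2.461, -0.0]
contact_force: [-0.2, -0.0, -1.0]
opening: 55.7
```

Run:
```python
from h import *
to([[465.4,173.5,170]]); im=snap("side","s5.png"); cv2.imwrite("pics/z5.png",cv2.resize(im[130:310,200:400],None,fx=3,fy=3,interpolation=cv2.INTER_CUBIC))
```

```text
t 17.38 tcp [472.9 138.1 185.5] x [-0.227  0.974  0.   ] y [0.974 0.227 0.   ] z [ 0.  0. -1.] F [-0.2 -0.  -1. ] op 55.7 j [-0.37  0.6  -0.01  2.02  0.01  0.52 -0.16]
to [465.4 173.5 170. ] tool cm [3.62 0.07 1.55]
yaw of tool x (world deg) 103.12
```

View pics/z5.png

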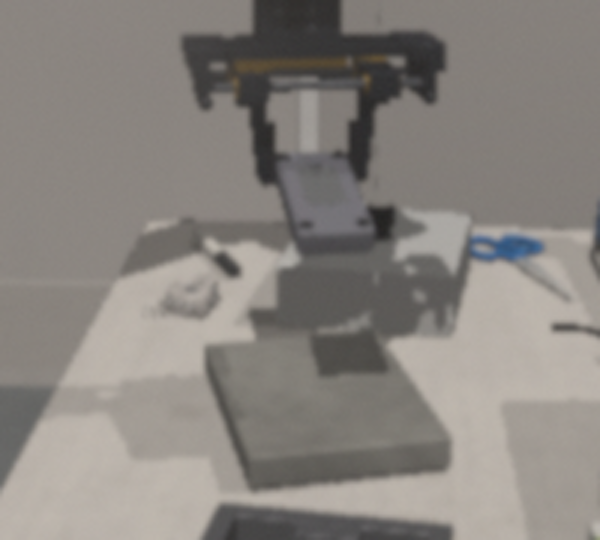

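Emit:
drive_tool(steps=[1, 0, 0.5, -1.2, 5, 1.4, 0, 1, 0, 5, 1.2, 0, 0.7, 0, 5, 0, 0, 0, 0, 5, 0, 0, 0, 0, 5])

```text
t: 17.85
eef_pos: [464.3, 172.9, 162.8]
orientation: [-1.933, -2.476, 0.001]
contact_force: [1.1, -0.2, -1.1]
opening: 55.8
```

```bash
cat >> h.py <<'E'
def mom():
    s=monitor.state(); M=R.from_rotvec(s["orientation"]).as_matrix(); print("moment tool axes",np.round(M.T@np.array(s["moment"]),3),"F",np.round(s["contact_force"],2),"op",s["opening"])
E
python3 -c "
from h import *
mom();camera('side');mom();to([465.4,173.5,160])"
```

```text
moment tool axes [0.09 0.02 0.02] F [ 1.06 -0.2  -1.08] op 55.77478943724404
moment tool axes [ 0.091 -0.057 -0.125] F [ 0.06 -0.66 -1.21] op 55.60529851859716
t 17.9 tcp [464.8 172.  163.1] x [-0.241  0.97  -0.   ] y [ 0.97   0.241 -0.   ] z [-0.    -0.001 -1.   ] F [ 0.1 -0.7 -1.2] op 55.6 j [-0.44  0.64 -0.    2.03  0.01  0.47 -0.21]
to [465.4 173.5 160. ] tool cm [0.13 0.09 0.31]
yaw of tool x (world deg) 103.97
```

Emit:
drive_tool(steps=[0, 0, 0, 0, 5, 0, 0, 0, 0, 5, 0, 0, 0, 0, 5, 0, 0, 0, 0, 5, 0, 0, 0, 0, 5], force=5)

```text
t: 18.32
eef_pos: [465.2, 171.8, 163.2]
orientation: [1.935, 2.475, 0.0]
contact_force: [-0.1, 0.8, -2.1]
opening: 56.2
```

Run:
```python
from h import *
mom();im=snap("side","s6.png");mom()
cv2.imwrite("pics/z6.png",cv2.resize(im[130:310,200:400],None,fx=3,fy=3,interpolation=cv2.INTER_CUBIC))
```

```text
moment tool axes [ 0.114  0.004 -0.039] F [-0.15  0.77 -2.13] op 56.170590579083424
moment tool axes [ 0.069  0.002 -0.039] F [ 0.19 -0.18 -0.49] op 56.158915610750334
```

View pics/z6.png

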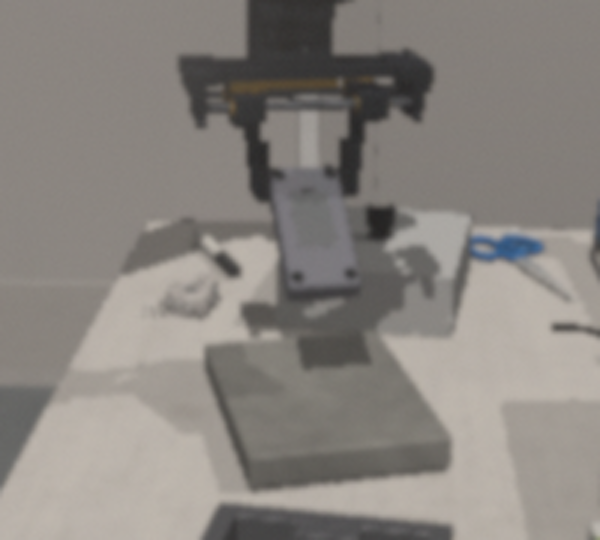

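Emit:
drive_tool(steps=[0, 0, 0, 0, 5, 0, 0, 0, 0, 5, 0, 0, 0, 0, 5, 0, 0, 0, 0, 5, 0, 0, 0, 0, 5], force=3.5)

```text
t: 18.78
eef_pos: [465.0, 172.1, 163.0]
orientation: [-1.934, -2.475, -0.0]
contact_force: [-0.5, -0.5, -1.6]
opening: 55.8
```

```bash
cat >> h.py <<'E'
def tilt(im,up=9.5,a=45.):
    """rows of dark feet on the base -> phi (0 standing pan end down, -90 pan down, +90 flat pan up); model printed for comparison"""
    s=monitor.state(); M=R.from_rotvec(s["orientation"]).as_matrix(); p=np.array(s["eef_pos"])+[0,0,up]; v=M[:,0]
    u=proj("side",[p])[0]; print("pivot px",u.round(1))
    for ph in range(-80,20,10):
        c,sn=np.cos(np.radians(ph)),np.sin(np.radians(ph))
        L=v*sn+np.array([0,0,-c])   # towards pan end
        B=-v*c+np.array([0,0,-sn])  # out of the base
        P=[p+L*k+B*11 for k in(-14,104)]
        print(ph,proj("side",P).round(1).tolist())
E
python3 - <<'E'
from h import *
mom();old=cv2.imread("pics/s6.png");im=snap("side","s7.png");tilt(im)
for I in(old,im):
    m=cv2.inRange(I,(85,80,80),(130,125,125)); g=I.astype(int); m=((g[...,0]-g[...,1]>6)&(g[...,2]>70)).astype(np.uint8)
    m[:,:270]=0;m[:,340:]=0;m[:150]=0;m[260:]=0
    n,l,s,c=cv2.connectedComponentsWithStats(m); k=1+np.argmax(s[1:,4]); print(s[k],c[k])
E
```

```text
moment tool axes [ 0.037  0.017 -0.006] F [-0.54 -0.54 -1.59] op 55.828804806101935
pivot px [301.2 189.8]
-80 [[300.3, 183.0], [310.0, 206.3]]
-70 [[300.5, 182.5], [309.6, 213.8]]
-60 [[300.7, 182.2], [309.0, 220.4]]
-50 [[300.9, 182.2], [308.2, 225.8]]
-40 [[301.2, 182.4], [307.1, 230.0]]
-30 [[301.4, 182.8], [305.9, 232.7]]
-20 [[301.6, 183.4], [304.6, 234.0]]
-10 [[301.9, 184.2], [303.3, 234.0]]
0 [[302.1, 185.2], [301.9, 232.7]]
10 [[302.2, 186.4], [300.5, 230.1]]Traceback (most recent call last):
  File "<stdin>", line 6, in <module>
    return _wrapfunc(a, 'argmax', axis=axis, out=out, **kwds)
    return bound(*args, **kwds)
ValueError: attempt to get argmax of an empty sequence
```

Run:
```python
from h import *
im=cv2.imread("pics/s7.png"); cv2.imwrite("pics/z7.png",cv2.resize(im[160:250,260:350],None,fx=6,fy=6,interpolation=cv2.INTER_CUBIC))
```

```text
(no output)
```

View pics/z7.png

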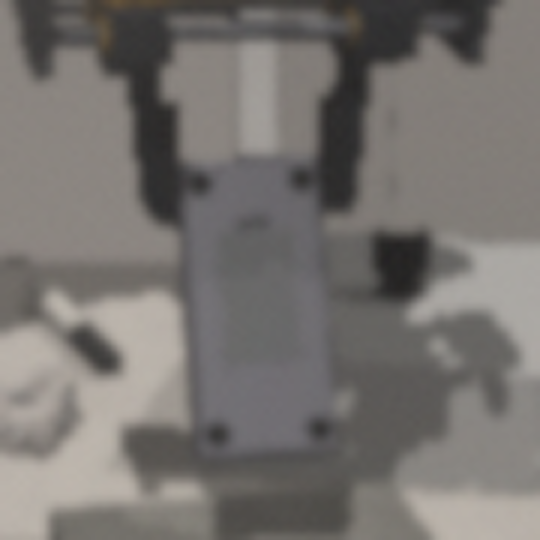

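The scale now hangs at about 10–15° short of vertical, base towards the camera, pan end at the bottom (row about 235). I move 28 mm further along and lower it until the pan end touches the stone.

Emit:
drive_tool(steps=[0.5, 0.05, 0, -0.6, 5, 0.9, 0.05, 0.2, 0, 5, 0.9, 0, 0.5, 0, 5, 0.5, 0, 0.7, 0, 5, 0, 0, 0.8, 0, 5], force=6)

```text
t: 19.25
eef_pos: [458.4, 201.9, 140.4]
orientation: [-1.917, -2.488, -0.002]
contact_force: [0.5, -0.7, -1.5]
opening: 55.8
```

Emit:
drive_tool(steps=[0, 0, 0.5, 0, 5, 0, 0, 0.3, 0, 5, 0, 0, 0.2, 0, 5, 0, 0, 0, 0, 5, 0, 0, 0, 0, 5])

```text
t: 19.67
eef_pos: [459.2, 199.0, 131.0]
orientation: [1.922, 2.485, -0.0]
contact_force: [-0.1, 0.2, -1.6]
opening: 56.2
```

Run:
```python
from h import *
mom();to([458.7,199.7,125])
```

```text
moment tool axes [0.064 0.002 0.001] F [-0.08  0.18 -1.55] op 56.165149036619496
t 19.67 tcp [459.2 199.  131. ] x [-0.251  0.968 -0.   ] y [0.968 0.251 0.   ] z [ 0. -0. -1.] F [-0.1  0.2 -1.6] op 56.2 j [-0.5   0.71 -0.    2.04  0.    0.39 -0.25]
to [458.7 199.7 125. ] tool cm [ 0.08 -0.03  0.6 ]
yaw of tool x (world deg) 104.55
```

Emit:
drive_tool(steps=[0, 0, 0.15, 0, 5, 0, 0, 0.15, 0, 5, 0, 0, 0.1, 0, 5, 0, 0, 0, 0, 5, 0, 0, 0, 0, 5])

```text
t: 20.08
eef_pos: [459.0, 199.4, 127.0]
orientation: [-1.921, -2.486, -0.0]
contact_force: [0.8, -0.6, -0.8]
opening: 55.9
```

Emit:
drive_tool(steps=[0, 0, 0.1, 0, 5, 0, 0, 0.1, 0, 5, 0, 0, 0, 0, 5, 0, 0, 0, 0, 5, 0, 0, 0, 0, 5])

```text
t: 20.5
eef_pos: [459.0, 199.4, 125.0]
orientation: [-1.921, -2.486, -0.0]
contact_force: [-0.5, -0.4, -1.2]
opening: 55.7
```

Emit:
drive_tool(steps=[0, 0, 0.1, 0, 5, 0, 0, 0.1, 0, 5, 0, 0, 0, 0, 5, 0, 0, 0, 0, 5, 0, 0, 0, 0, 5])

```text
t: 20.92
eef_pos: [459.0, 199.4, 123.0]
orientation: [-1.921, -2.485, 0.0]
contact_force: [0.9, -0.1, -1.1]
opening: 55.9
```

Emit:
drive_tool(steps=[0, 0, 0.1, 0, 5, 0, 0, 0.1, 0, 5, 0, 0, 0, 0, 5, 0, 0, 0, 0, 5, 0, 0, 0, 0, 5])

```text
t: 21.33
eef_pos: [459.1, 200.5, 121.6]
orientation: [-1.92, -2.486, -0.003]
contact_force: [-1.2, 2.1, 3.8]
opening: 55.9
```

Contact at TCP z of about 122. I pivot the scale to upright over the pan edge.

Emit:
drive_tool(steps=[-0.5, 0, -0.1, 0, 5, -0.5, 0, -0.08, 0, 5, -0.5, 0, -0.06, 0, 5, -0.5, 0, -0.04, 0, 5, 0, 0, 0, 0, 5])

```text
t: 21.75
eef_pos: [464.6, 178.7, 124.3]
orientation: [1.923, 2.483, 0.0]
contact_force: [-1.4, -0.7, 6.5]
opening: 56.0
```

Emit:
drive_tool(steps=[-0.5, 0, 0, 0, 5, -0.5, 0, 0, 0, 5, -0.5, 0, 0, 0, 5, 0, 0, 0, 0, 5, 0, 0, 0, 0, 5])

```text
t: 22.17
eef_pos: [468.1, 164.7, 123.9]
orientation: [1.923, 2.484, -0.0]
contact_force: [-0.2, -0.7, 4.3]
opening: 55.8
```

Run:
```python
from h import *
mom();to([465.4,173.5,125]);im=snap("side","s8.png"); a=snap("top","t8.png");tilt(im)
z=cv2.resize(im[155:285,255:365],None,fx=3.5,fy=3.5,interpolation=cv2.INTER_CUBIC); y=cv2.resize(a[205:325,225:360],None,fx=3,fy=3,interpolation=cv2.INTER_CUBIC)
h=min(z.shape[0],y.shape[0]);cv2.imwrite("pics/z8.png",np.hstack([z[:h],y[:h]]))
```

```text
moment tool axes [ 0.084 -0.254 -0.023] F [-0.17 -0.66  4.33] op 55.8170186349399
t 22.17 tcp [468.1 164.7 123.9] x [-0.251  0.968 -0.001] y [0.968 0.251 0.   ] z [ 0.    -0.001 -1.   ] F [-0.2 -0.7  4.3] op 55.8 j [-0.42  0.72 -0.01  2.06  0.02  0.37 -0.2 ]
to [465.4 173.5 125. ] tool cm [ 0.92 -0.04 -0.11]
yaw of tool x (world deg) 104.52
pivot px [302.2 206.5]
-80 [[301.3, 199.7], [311.5, 224.5]]
-70 [[301.5, 199.3], [311.2, 231.8]]
-60 [[301.7, 199.0], [310.5, 238.1]]
-50 [[301.9, 199.0], [309.6, 243.2]]
-40 [[302.2, 199.3], [308.5, 247.1]]
-30 [[302.4, 199.7], [307.2, 249.5]]
-20 [[302.7, 200.4], [305.8, 250.6]]
-10 [[302.9, 201.2], [304.4, 250.3]]
0 [[303.1, 202.3], [302.9, 248.7]]
10 [[303.3, 203.4], [301.5, 245.9]]
```

View pics/z8.png

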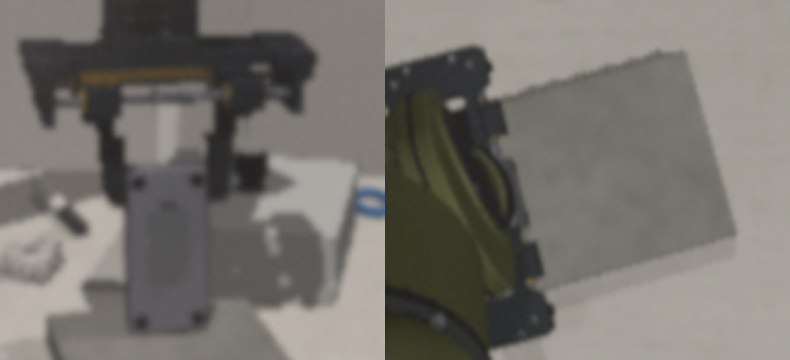

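The scale stands upright (display end at row 202, pan end at row 249). It is about 9 mm short along the stone, so I lift it slightly, shift it, set it down again and work out the lay-down arc.

Emit:
drive_tool(steps=[0, 0, -0.3, 0, 5, 0, 0, -0.3, 0, 5, 0.5, 0, 0, 0, 5, 0.4, 0, 0, 0, 5, 0, 0, 0, 0, 5])

```text
t: 22.68
eef_pos: [465.0, 175.9, 129.7]
orientation: [-1.918, -2.487, -0.001]
contact_force: [0.5, 0.7, -0.6]
opening: 56.3
```

Emit:
drive_tool(steps=[0, 0, 0.2, 0, 5, 0, 0, 0.2, 0, 5, 0, 0, 0.1, 0, 5, 0, 0, 0, 0, 5, 0, 0, 0, 0, 5])

```text
t: 23.1
eef_pos: [465.5, 174.0, 124.6]
orientation: [-1.922, -2.485, 0.001]
contact_force: [-0.1, -0.8, -1.8]
opening: 56.0
```

Run:
```python
from h import *
mom();to([465.4,173.5,125])
ph=np.radians(np.r_[0:91:6]);q=np.c_[11*np.cos(ph)-104*np.sin(ph),-(104*np.cos(ph)+11*np.sin(ph))]/10
for a,d,h in zip(np.r_[6:91:6],np.diff(q,axis=0).round(2),-q[1:,1]*10+20.5): print(a,d.tolist(),"tcp z",h.round(1))
```

```text
moment tool axes [ 0.116 -0.017  0.022] F [-0.14 -0.83 -1.83] op 56.02145808148874
t 23.1 tcp [465.5 174.  124.6] x [-0.252  0.968 -0.   ] y [ 0.968  0.252 -0.   ] z [-0. -0. -1.] F [-0.1 -0.8 -1.8] op 56.0 j [-0.44  0.72 -0.01  2.05  0.02  0.37 -0.21]
to [465.4 173.5 125. ] tool cm [-0.05 -0.02 -0.04]
yaw of tool x (world deg) 104.57
6 [-1.09, -0.06] tcp z 125.1
12 [-1.09, 0.06] tcp z 124.5
18 [-1.08, 0.17] tcp z 122.8
24 [-1.06, 0.28] tcp z 120.0
30 [-1.02, 0.39] tcp z 116.1
36 [-0.98, 0.5] tcp z 111.1
42 [-0.92, 0.6] tcp z 105.1
48 [-0.85, 0.69] tcp z 98.3
54 [-0.77, 0.77] tcp z 90.5
60 [-0.69, 0.85] tcp z 82.0
66 [-0.6, 0.92] tcp z 72.8
72 [-0.5, 0.98] tcp z 63.1
78 [-0.39, 1.02] tcp z 52.9
84 [-0.28, 1.06] tcp z 42.3
90 [-0.17, 1.08] tcp z 31.5
```

Emit:
drive_tool(steps=[0, 0, 0.13, 0, 5, -0.5, 0, 0, 0, 5, -0.55, 0, 0, 0, 5, -0.55, 0, 0.03, 0, 5, -0.55, 0, 0.03, 0, 5])

```text
t: 23.52
eef_pos: [471.2, 152.7, 123.0]
orientation: [1.922, 2.485, 0.0]
contact_force: [-1.2, 1.0, 4.7]
opening: 56.1
```

Emit:
drive_tool(steps=[-0.54, 0, 0.08, 0, 5, -0.54, 0, 0.09, 0, 5, -0.53, 0, 0.13, 0, 5, -0.53, 0, 0.15, 0, 5, 0, 0, 0, 0, 5])

```text
t: 23.93
eef_pos: [477.1, 130.4, 118.7]
orientation: [1.924, 2.482, -0.001]
contact_force: [-0.5, -1.0, 6.2]
opening: 55.9
```

Run:
```python
from h import *
mom();st();im=snap("side","s9.png")
cv2.imwrite("pics/z9.png",cv2.resize(im[155:285,255:365],None,fx=4,fy=4,interpolation=cv2.INTER_CUBIC))
```

```text
moment tool axes [ 0.19  -0.388 -0.081] F [-0.54 -0.99  6.19] op 55.868817683507274
t 23.93 tcp [477.1 130.4 118.7] x [-0.249  0.968 -0.001] y [0.968 0.249 0.001] z [ 0.001 -0.001 -1.   ] F [-0.5 -1.   6.2] op 55.9 j [-0.35  0.72 -0.02  2.06  0.04  0.35 -0.15]
```

View pics/z9.png

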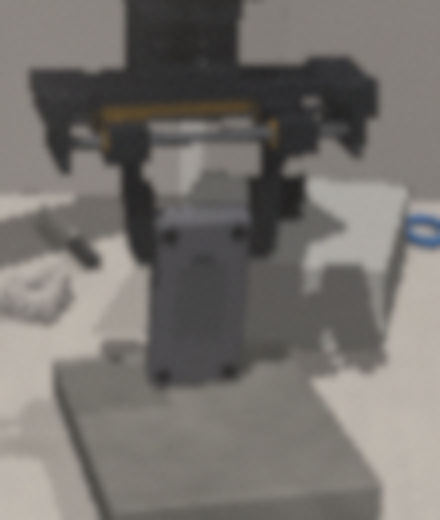

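The scale is leaning back as planned (display end at row 205, pan edge holding at about row 250). I continue the arc.

Emit:
drive_tool(steps=[-0.51, 0, 0.18, 0, 5, -0.51, 0, 0.2, 0, 5, -0.5, 0, 0.23, 0, 5, -0.48, 0, 0.26, 0, 5, -0.47, 0, 0.29, 0, 5])

```text
t: 24.4
eef_pos: [483.1, 107.2, 107.3]
orientation: [1.922, 2.483, -0.0]
contact_force: [0.1, -2.6, 6.4]
opening: 55.7
```

Emit:
drive_tool(steps=[-0.45, 0, 0.31, 0, 5, -0.43, 0, 0.33, 0, 5, -0.42, 0, 0.35, 0, 5, -0.4, 0, 0.37, 0, 5, -0.38, 0, 0.39, 0, 5])

```text
t: 24.82
eef_pos: [488.3, 87.5, 89.3]
orientation: [1.922, 2.484, 0.0]
contact_force: [0.7, -1.5, 2.3]
opening: 55.9
```

Emit:
drive_tool(steps=[-0.36, 0, 0.42, 0, 5, -0.34, 0, 0.43, 0, 5, -0.31, 0, 0.45, 0, 5, -0.29, 0, 0.47, 0, 5, 0, 0, 0, 0, 5])

```text
t: 25.23
eef_pos: [490.8, 75.8, 70.5]
orientation: [-1.921, -2.484, 0.001]
contact_force: [1.0, 0.6, -0.9]
opening: 56.1
```

Run:
```python
from h import *
mom();st();im=snap("side","s10.png")
cv2.imwrite("pics/z10.png",cv2.resize(im[175:295,255:365],None,fx=4,fy=4,interpolation=cv2.INTER_CUBIC))
```

```text
moment tool axes [-0.016 -0.126 -0.057] F [ 0.96  0.64 -0.87] op 56.058394139738326
t 25.23 tcp [490.8  75.8  70.5] x [-0.252  0.968  0.   ] y [ 0.968  0.252 -0.001] z [-0.001 -0.    -1.   ] F [ 1.   0.6 -0.9] op 56.1 j [-0.23  0.82 -0.03  2.08  0.08  0.25 -0.08]
```

View pics/z10.png

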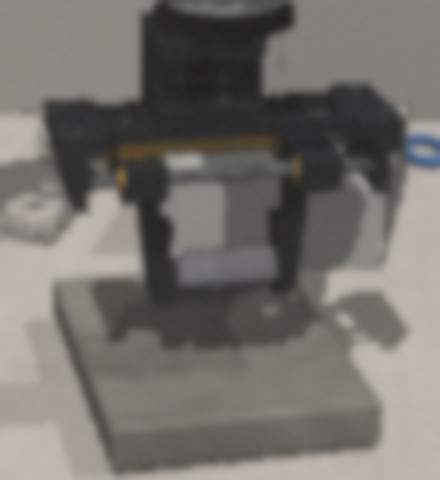

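Display end face is now towards the camera, about 25° from flat, with the pan edge on the stone. I lower it the rest of the way.

Emit:
drive_tool(steps=[-0.26, 0, 0.48, 0, 5, -0.24, 0, 0.49, 0, 5, -0.21, 0, 0.5, 0, 5, -0.18, 0, 0.5, 0, 5, -0.16, 0, 0.5, 0, 5])

```text
t: 25.7
eef_pos: [493.7, 65.8, 46.3]
orientation: [-1.921, -2.485, -0.0]
contact_force: [-0.3, -0.4, -0.6]
opening: 55.4
```

Emit:
drive_tool(steps=[-0.12, 0, 0.4, 0, 5, -0.08, 0, 0.3, 0, 5, -0.06, 0, 0.2, 0, 5, 0, 0, 0, 0, 5, 0, 0, 0, 0, 5])

```text
t: 26.12
eef_pos: [494.3, 63.4, 37.8]
orientation: [-1.921, -2.485, 0.0]
contact_force: [-0.4, 0.1, -1.2]
opening: 55.8
```

Run:
```python
from h import *
mom();to([482.7+45*.25,105.7-45*.968,32])
```

```text
moment tool axes [ 0.075 -0.069 -0.006] F [-0.4   0.11 -1.16] op 55.82162641835359
t 26.12 tcp [494.3  63.4  37.8] x [-0.252  0.968  0.   ] y [ 0.968  0.252 -0.   ] z [-0. -0. -1.] F [-0.4  0.1 -1.2] op 55.8 j [-0.21  0.88 -0.02  2.08  0.1   0.18 -0.06]
to [493.95  62.14  32.  ] tool cm [-0.12 -0.07  0.58]
yaw of tool x (world deg) 104.59
```

Position matches the goal. I step down 1 mm at a time.

Emit:
drive_tool(steps=[-0.04, 0, 0.15, 0, 5, -0.04, 0, 0.1, 0, 5, 0, 0, 0.1, 0, 5, 0, 0, 0, 0, 5, 0, 0, 0, 0, 5])

```text
t: 26.53
eef_pos: [494.7, 62.7, 34.5]
orientation: [1.921, 2.485, 0.0]
contact_force: [0.1, 0.4, -0.6]
opening: 55.8
```

Emit:
drive_tool(steps=[0, 0, 0.1, 0, 5, 0, 0, 0.05, 0, 5, 0, 0, 0, 0, 5, 0, 0, 0, 0, 5, 0, 0, 0, 0, 5])

```text
t: 26.95
eef_pos: [494.7, 62.6, 32.9]
orientation: [1.922, 2.485, 0.0]
contact_force: [-0.1, -0.1, -0.0]
opening: 56.3
```

Run:
```python
from h import *
mom();st();im=snap("side","s11.png")
cv2.imwrite("pics/z11.png",cv2.resize(im[195:315,255:365],None,fx=5,fy=5,interpolation=cv2.INTER_CUBIC))
```

```text
moment tool axes [ 0.027 -0.085  0.042] F [-0.07 -0.14 -0.01] op 56.27052158213364
t 26.95 tcp [494.7  62.6  32.9] x [-0.252  0.968 -0.   ] y [0.968 0.252 0.   ] z [ 0. -0. -1.] F [-0.1 -0.1 -0. ] op 56.3 j [-0.21  0.89 -0.02  2.08  0.1   0.17 -0.06]
```

View pics/z11.png

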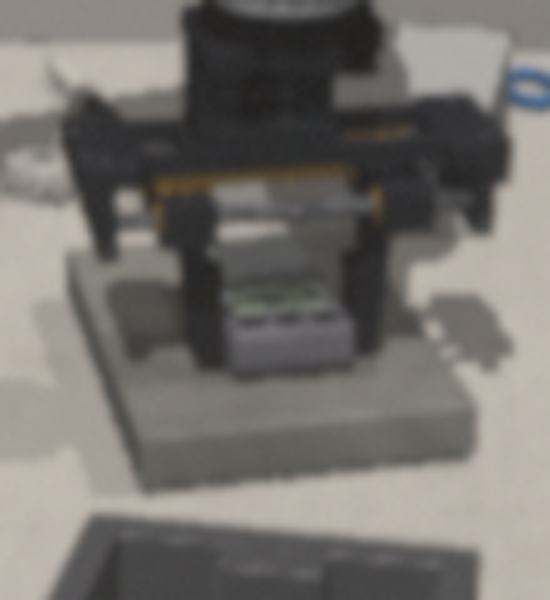

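Pan face is up, with the keys and window showing, and it is all but flat. I lower a final 1–2 mm until the force shows support.

Emit:
drive_tool(steps=[0, 0, 0.05, 0, 5, 0, 0, 0.05, 0, 5, 0, 0, 0.05, 0, 5, 0, 0, 0, 0, 5, 0, 0, 0, 0, 5])

```text
t: 27.42
eef_pos: [494.6, 62.7, 31.4]
orientation: [-1.921, -2.485, -0.0]
contact_force: [0.3, -1.2, -0.2]
opening: 56.0
```

Emit:
drive_tool(steps=[0, 0, 0.05, 0, 5, 0, 0, 0.05, 0, 5, 0, 0, 0, 0, 5, 0, 0, 0, 0, 5, 0, 0, 0, 0, 5])

```text
t: 27.83
eef_pos: [494.6, 62.7, 30.5]
orientation: [1.921, 2.486, 0.0]
contact_force: [0.4, -1.1, 2.0]
opening: 55.9
```

Run:
```python
from h import *
for i in range(4): camera("side"); mom()
st()
```

```text
moment tool axes [ 0.096 -0.085 -0.023] F [-0.08  0.1   1.87] op 56.0133628576883
moment tool axes [ 0.081 -0.086  0.028] F [-0.56  0.57  2.42] op 56.46184192892734
moment tool axes [ 0.145 -0.111  0.026] F [-0.79 -0.63  2.31] op 56.12263523680261
moment tool axes [ 0.14 -0.12 -0.  ] F [-0.24 -0.35  2.9 ] op 56.171673904472115
t 28.03 tcp [494.6  62.7  30.5] x [-0.252  0.968  0.   ] y [0.968 0.252 0.   ] z [ 0.  0. -1.] F [-0.2 -0.3  2.9] op 56.2 j [-0.21  0.9  -0.02  2.08  0.1   0.16 -0.06]
```

Supported (about +2 N). I open gradually, then rise and back away.

Emit:
drive_tool(steps=[0, 0, 0, 0, 5.7, 0, 0, 0, 0, 5.9, 0, 0, 0, 0, 6.2, 0, 0, 0, 0, 7, 0, 0, 0, 0, 7.5])

```text
t: 28.45
eef_pos: [488.4, 61.1, 30.9]
orientation: [-1.917, -2.48, 0.015]
contact_force: [-11.2, -1.9, 18.9]
opening: 69.2
```

Emit:
drive_tool(steps=[0, 0, -0.5, 0, 7.5, 0, 0, -1.5, 0, 7.5, 0, 0, -3, 0, 7.5, 0, 0, -3.5, 0, 7.5, 0, 0, -3.5, 0, 7.5])

```text
t: 28.87
eef_pos: [494.4, 62.9, 151.4]
orientation: [-1.92, -2.485, 0.0]
contact_force: [0.6, 0.0, -1.0]
opening: 74.9
```

Emit:
drive_tool(steps=[-1.5, 0, -1, 0, 7.5, -3, 0, 0, 0, 7.5, -3, 0, 0, 0, 7.5, -3, 0, 0, 0, 7.5, -3, 0, 0, 0, 7.5])

```text
t: 29.28
eef_pos: [529.3, -69.1, 160.6]
orientation: [1.92, 2.485, 0.002]
contact_force: [0.9, -0.9, -0.0]
opening: 75.1
```

Emit:
drive_tool(steps=[-3, 0, 0, 0, 7.5, -3, 0, 0, 0, 7.5, -3, 0, 0, 0, 7.5, -1.5, 0, 0, 0, 7.5, 0, 0, 0, 0, 7.5])

```text
t: 29.7
eef_pos: [555.5, -174.2, 160.2]
orientation: [1.927, 2.477, -0.002]
contact_force: [0.0, -0.5, -0.1]
opening: 75.0
```

Run:
```python
from h import *
st();a=snap("top","t12.png")
cv2.imwrite("pics/z12.png",cv2.resize(a[130:345,100:480],None,fx=2.1,fy=2.1,interpolation=cv2.INTER_CUBIC))
```

```text
t 29.7 tcp [ 555.5 -174.2  160.2] x [-0.246  0.969 -0.003] y [0.969 0.246 0.001] z [ 0.001 -0.003 -1.   ] F [ 0.  -0.5 -0.1] op 75.0 j [ 0.3   0.73 -0.12  1.78  0.14  0.64  0.34]
```

View pics/z12.png

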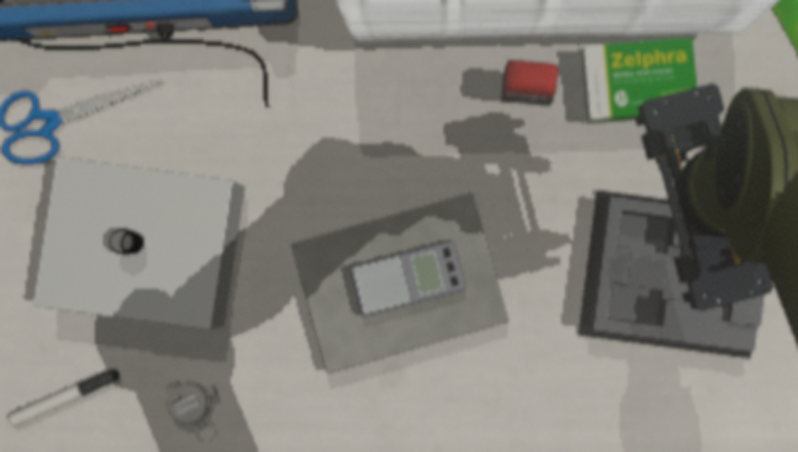

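Pan up, on the stone with the pan end left. The scale's corners are at (345,267), (449,241), (465,291) and (363,316), and the stone's at (291,243), (474,194), (508,322) and (328,372). The cover stands at left, and the bystanders look untouched.

Run:
```python
from h import *
f=lambda L:np.array(L,float)/2.1+[100-.3,130-.3]
def q(L,z):
    P=onz("top",f(L),z)[:,:2]; d=P[0]+P[3]-P[1]-P[2]; a=np.degrees(np.arctan2(d[1],d[0])); print(P.mean(0).round(1),a.round(1),np.linalg.norm(np.roll(P,-1,0)-P,axis=1).round(1)); return P.mean(0),a
s,a=q([(345,267),(449,241),(465,291),(363,316)],52); c,b=q([(291,243),(474,194),(508,322),(328,372)],30)
v=np.array([np.cos(np.radians(b)),np.sin(np.radians(b))]);print("along",(s-c)@v,"across",(s-c)@[v[1],-v[0]])
A=cv2.imread("pics/t0.png");B=cv2.imread("pics/t12.png")
for n,(x0,y0,x1,y1) in dict(stamp=(330,145,372,190),counter=(165,300,215,345)).items():
    print(n,cv2.phaseCorrelate(A[y0:y1,x0:x1].mean(2),B[y0:y1,x0:x1].mean(2)))
print("carton",cv2.minMaxLoc(cv2.matchTemplate(B[140:200,370:440],A[148:175,382:404],cv2.TM_CCOEFF_NORMED)), "was at",(12,8))
im=snap("side","s12.png");cv2.imwrite("pics/z13.png",cv2.resize(im[195:330,225:375],None,fx=4,fy=4,interpolation=cv2.INTER_CUBIC))
```

```text
[485.5  98.1] 103.7 [115.9  56.8 113.3  56.4]
[481.3 105. ] 105.1 [209.7 146.7 205.4 147.9]
along -7.796330077049887 across 2.188534918338351
stamp ((0.44125032326499536, 0.3848490784749714), 0.8493381388946215)
counter ((-0.4774019417360975, 1.4046991671752167), 0.21603565951497053)
carton (-0.48211681842803955, 0.9990851879119873, (48, 3), (12, 8)) was at (12, 8)
```

View pics/z13.png

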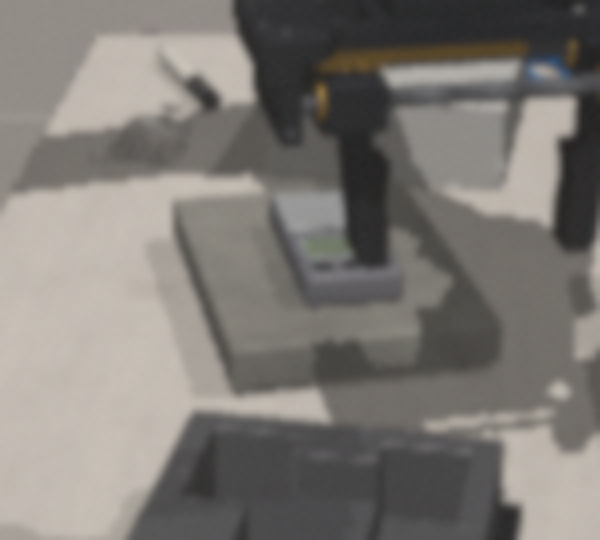

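The scale lies flat, pan up, but about 8 mm short of the middle and roughly 1° askew. I pick it up by its middle and nudge it across.

Emit:
drive_tool(steps=[1.5, 0, 0, 0, 7.5, 3, 0, 0, 0, 7.5, 3, 0, 0, 0, 7.5, 3, 0, 0, 0, 7.5, 3, 0, 0, 0, 7.5], force=12)

```text
t: 30.22
eef_pos: [519.2, -33.9, 160.5]
orientation: [-1.915, -2.488, -0.002]
contact_force: [0.7, 1.3, 0.5]
opening: 74.9
```

Emit:
drive_tool(steps=[3, 0, 0, 0, 7.5, 3, 0, 0, 0, 7.5, 3, 0, 1, 0, 7.5, 2.5, 0, 1.5, 0, 7.5, 2, 0, 1.5, 0, 7.5])

```text
t: 30.63
eef_pos: [484.5, 97.7, 120.7]
orientation: [-1.912, -2.491, -0.004]
contact_force: [0.1, 0.4, -0.5]
opening: 75.0
```

Emit:
drive_tool(steps=[1, 0, 1, 0, 7.5, 0, 0, 1, 0, 7.5, 0, 0, 1, 0, 7.5, 0, 0, 0, 0, 7.5, 0, 0, 0, 0, 7.5])

```text
t: 31.05
eef_pos: [484.1, 100.7, 90.2]
orientation: [-1.922, -2.484, 0.002]
contact_force: [-0.5, 0.0, 0.1]
opening: 74.9
```

```bash
python3 -c "
from h import *
to([[485.5,98.1,35]])"
```

```text
t 31.05 tcp [484.1 100.7  90.2] x [-0.251  0.968 -0.   ] y [ 0.968  0.251 -0.001] z [-0.001 -0.001 -1.   ] F [-0.5  0.   0.1] op 74.9 j [-0.28  0.78 -0.03  2.08  0.08  0.29 -0.12]
to [485.5  98.1  35. ] tool cm [-0.28  0.08  5.52]
yaw of tool x (world deg) 104.54
```

Emit:
drive_tool(steps=[-0.28, 0.08, 1, 0.8, 7.5, 0, 0, 1.5, 0, 7.5, 0, 0, 1.5, 0, 7.5, 0, 0, 1, 0, 7.5, 0, 0, 0.5, 0, 7.5])

```text
t: 31.47
eef_pos: [485.8, 98.0, 34.2]
orientation: [-1.941, -2.47, 0.002]
contact_force: [0.5, 1.0, 0.2]
opening: 74.8
```

Emit:
drive_tool(steps=[0, 0, 0, 0, 6.5, 0, 0, 0, 0, 6, 0, 0, 0, 0, 5.8, 0, 0, 0, 0, 5.5, 0, 0, 0, 0, 5])

```text
t: 31.88
eef_pos: [486.3, 98.9, 36.0]
orientation: [1.939, 2.471, 0.001]
contact_force: [-0.7, -0.7, 1.2]
opening: 55.9
```

Emit:
drive_tool(steps=[0, 0, 0, 0, 5, 0, 0, 0, 0, 5, 0, 0, -0.1, 0, 5, 0, 0, -0.2, 0, 5, 0, 0, -0.1, 0, 5])

```text
t: 32.3
eef_pos: [486.0, 99.0, 39.5]
orientation: [-1.938, -2.472, -0.0]
contact_force: [1.0, 0.9, -1.7]
opening: 55.8
```

```bash
python3 -c "
from h import *
to([[482.,105.3,35]]);mom()"
```

```text
t 32.3 tcp [486.   99.   39.5] x [-0.238  0.971  0.   ] y [ 0.971  0.238 -0.   ] z [-0.  0. -1.] F [ 1.   0.9 -1.7] op 55.8 j [-0.28  0.88 -0.02  2.09  0.08  0.17 -0.13]
to [482.  105.3  35. ] tool cm [ 0.71 -0.24  0.45]
yaw of tool x (world deg) 103.8
moment tool axes [ 0.051 -0.107  0.045] F [ 0.96  0.86 -1.71] op 55.827562944511676
```

Emit:
drive_tool(steps=[0.25, -0.1, 0, -0.5, 5, 0.25, -0.1, 0, -0.5, 5, 0.2, -0.05, 0, 0, 5, 0, 0, 0.1, 0, 5, 0, 0, 0.1, 0, 5])

```text
t: 32.72
eef_pos: [481.7, 105.4, 37.3]
orientation: [-1.916, -2.489, -0.0]
contact_force: [-0.0, 0.3, -0.5]
opening: 56.0
```

Emit:
drive_tool(steps=[0, 0, 0.1, 0, 5, 0, 0, 0.05, 0, 5, 0, 0, 0.03, 0, 5, 0, 0, 0, 0, 5, 0, 0, 0, 0, 5])

```text
t: 33.13
eef_pos: [481.8, 105.0, 36.0]
orientation: [1.917, 2.489, 0.0]
contact_force: [-1.7, -0.4, 5.7]
opening: 56.2
```

```bash
python3 -c "
from h import *
mom();st()"
```

```text
moment tool axes [ 0.172  0.035 -0.037] F [-1.65 -0.39  5.68] op 56.184864036639446
t 33.13 tcp [481.8 105.   36. ] x [-0.255  0.967  0.   ] y [0.967 0.255 0.   ] z [ 0.  0. -1.] F [-1.7 -0.4  5.7] op 56.2 j [-0.3   0.89 -0.02  2.1   0.08  0.16 -0.13]
```

Resting on the stone. I release, rise, back off, and check.

Emit:
drive_tool(steps=[0, 0, 0, 0, 5.8, 0, 0, 0, 0, 6.1, 0, 0, 0, 0, 6.6, 0, 0, 0, 0, 7.3, 0, 0, -0.2, 0, 7.5])

```text
t: 33.55
eef_pos: [481.7, 105.0, 37.3]
orientation: [-1.917, -2.489, 0.001]
contact_force: [-0.4, 0.5, 0.7]
opening: 74.4
```

Emit:
drive_tool(steps=[0, 0, -0.8, 0, 7.5, 0, 0, -2, 0, 7.5, 0, 0, -3, 0, 7.5, 0, 0, -3.5, 0, 7.5, 0, 0, -3.5, 0, 7.5])

```text
t: 33.97
eef_pos: [481.2, 104.8, 167.3]
orientation: [-1.917, -2.488, 0.001]
contact_force: [1.6, 0.7, 0.1]
opening: 75.1
```

Emit:
drive_tool(steps=[-1.5, 0, -1, 0, 7.5, -3, 0, 0, 0, 7.5, -3, 0, 0, 0, 7.5, -3, 0, 0, 0, 7.5, -3, 0, 0, 0, 7.5])

```text
t: 34.38
eef_pos: [516.4, -26.9, 176.5]
orientation: [1.916, 2.489, 0.001]
contact_force: [0.3, 0.6, -0.0]
opening: 75.0
```

Emit:
drive_tool(steps=[-3, 0, 0, 0, 7.5, -3, 0, 0, 0, 7.5, -3, 0, 0, 0, 7.5, -3, 0, 0, 0, 7.5, -1.5, 0, 0, 0, 7.5])

```text
t: 34.8
eef_pos: [550.8, -161.1, 176.3]
orientation: [1.922, 2.482, -0.003]
contact_force: [-0.7, -0.5, -0.2]
opening: 75.0
```

Run:
```python
from h import *
st();a=snap("top","t14.png")
cv2.imwrite("pics/z14.png",cv2.resize(a[210:325,225:355],None,fx=4,fy=4,interpolation=cv2.INTER_CUBIC))
```

```text
t 34.8 tcp [ 550.8 -161.1  176.3] x [-0.251  0.968 -0.003] y [0.968 0.251 0.   ] z [ 0.001 -0.003 -1.   ] F [-0.7 -0.5 -0.2] op 75.0 j [ 0.27  0.7  -0.12  1.79  0.13  0.66  0.33]
```

View pics/z14.png

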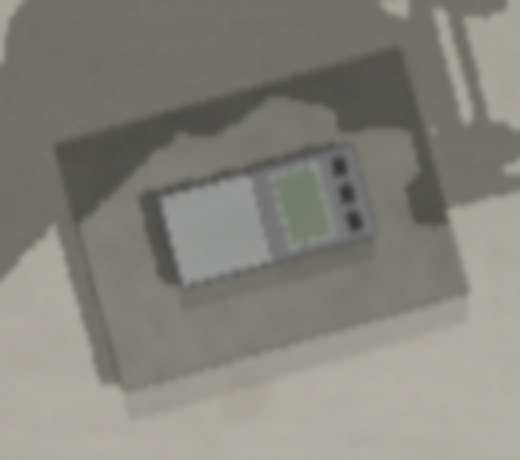

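The scale is centred and lined up on the stone: its centre is at about (266,215) and the stone's at (262,218), pan up. I hand the job in.

```bash
python3 -c "
from h import *
print(workorder.job_done())"
```

```text
the job is handed in; nothing more can be done
None
```

The job is done and handed in at about 35 s of the 72 s allowed. The dust cover stands rim down on the clear table to the left, and the pocket scale lies flat, pan up, in the middle of the stone.

- **Scale removal:** I raised its display end about 14° by the scoops and drew it out from under the hood. Readings there were only 1–2 N, about the weight of the scale.
- **Turning and laying down:** I stood it on its pan end on the stone and lowered it over in the grip. It first lay about 8 mm off centre and 1.4° askew, so I re-gripped it at its middle, lifted it about 4 mm and set it down centred.
- **Last checks:** The last top view shows the scale within a few millimetres of centre, aligned by eye, with the gripper clear. The carton and stamp had not moved. The counter's image match was poor because of the arm's shadow; it looked in place, and the arm was never near it.
- **Blemish:** During the first release a fingertip touched the stone, with about 22 N at the wrist. That is under the limits and did no visible harm.
- **Budget:** I viewed 16 pictures, well past the 10 allowed plus one or two; the extra ones were mostly checks while tilting and laying the scale down.

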